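# Index the board holder one hole towards the microscope

## Task

Swing the circuit-board holder one hole towards the microscope: hook a closed fingertip through the steel pull ring, gently lift the spring index pin out of its hole, swing the arm by the ring to the next hole on the microscope's side, then let the pin drop fully home there and take the finger out of the ring. Do not pinch the ring, do not touch the circuit board, and leave the loose things on the bench where they are.

Things in the scene. Friction and masses are not known exactly. Their poses are not given: they have to be found in the camera images.
- fixture: Board-holder stand, bolted down. Dark base 215 x 250 x 12 under a steel index plate (top 30 above the bench). Origin on the vertical pivot axis, at bench height; x points along the middle hole's direction (away from the robot), y left, z up. Five holes, about 16 wide, 18 deep, 120 from the pivot at -0.8, -0.4, 0, 0.4, 0.8 rad from x; the pin starts in the middle one
- swing_arm (a joint): Angle (rad) of the arm about the fixture's origin: 0 at the middle hole, grows counter-clockwise from above (to the fixture's +y), stops at +-0.86. Aluminium bar 36 wide, top 45 above the bench; pivot hub 54 wide, 58 tall. Turns with 1 to 3 N at the ring while the pin is out; +-0.02 rad of play with the pin in a hole
- index_pin (a joint): Height (m) of the spring pin above fully home (0), at most 0.045. 12 thick, round nose, vertical, on the arm 120 from the pivot axis. Lifted over 16 mm it clears the plate (20 to 30 is good). The spring pushes down with 8 N at home, 12 N at 25 mm. Let go between holes it rides on the plate (reads about 0.016) and drops when within about 0.02 rad of a hole
- pull_ring: Round steel ring fixed on top of the pin: 56 inside, 70 outside, rod 7. Origin at its centre, 142 from the pivot axis along the arm, 92 above the bench with the pin home. Leans 45 degrees away from the pivot: x is the opening's axis, away from the pivot and 45 degrees down; y level; z up and away from the pivot
- ring_top (a point): Middle of the ring's upper rod, 31.5 from the ring's centre along its z; the finger bears here. A closed finger enters along the ring's +x, tilted 45 degrees, its tip 20 to 30 past the ring's plane (the arm's top is about 65 past it). Raised straight up, it first takes up 10 to 20 of slack, then lifts the pin
- board: Green circuit board with components, 104 x 94 x 12 with its parts, clamped in the far end of the arm; origin centre of its underside, 245 from the pivot axis along the arm, 45 above the bench; it starts about 193 from the pivot. Not to be touched
- microscope: Digital microscope, fixed: white foot 160 x 130, round column, black lens barrel, flat screen on top, 340 tall; left or right of the holder. Its y in the fixture's frame tells the way: positive means the hole at +0.4 rad, negative the one at -0.4. Origin centre of the foot's underside
- fume_extractor: Fume extractor, a grey box 165 wide with a round grille, 200 tall, fixed, on the side opposite to the microscope. Origin centre of the foot's underside
- screwdriver: loose red-handled screwdriver, 170 long, lying along its x; origin at mid underside
- solder_spool: loose grey solder spool, 52 diameter, 40 tall, standing; origin centre of underside
- terminal_block: loose small green terminal block 18 x 40 x 20; origin centre of underside
- flux_jar: loose glass jar, 60 diameter, 75 tall; origin centre of underside
- pen_cup: loose empty black cup, 76 diameter, 100 tall; origin centre of underside
- multimeter: loose yellow multimeter lying flat, 75 x 150 x 35; origin centre of underside
- solvent_bottle: loose clear bottle, 56 diameter, 140 tall; origin centre of underside

How it is judged:
By the outcome, as a careful person would: the job done as asked, in the order asked, and still so for the second after the job is handed in, with the robot touching nothing.
It also fails if it takes over 48 s, if anything falls off the work surface, if the arm or the gripper's body presses on something with over 40 N, if the wrist force passes 120 N, or if a joint passes its speed limit or range.

## Robot

A 6-joint arm with a two-finger parallel gripper is mounted at the origin on the work surface. World frame = base frame: x ahead of the robot, y to its left, z up, the work surface at z = 0. Lengths are in m, angles in degrees, forces in N, time in s.
With the tool pointing down it reaches from about 0.35 to 0.875 m from the base axis. Payload 4.2 kg.
Tool frame: the origin (TCP) lies midway between the tips of the shut fingers; the grasp point (between the pads) lies 19 mm behind it; z points along the fingers, y is the line along which they close (so a half turn about z gives the same grasp; the last joint's range is limited). The gripper opens to 87 mm and grips with 3 to 60 N. Pads are 19 mm wide; open, the fingers measure 117 mm over their backs; the gripper's body (75 mm by 190 mm) begins 51 mm behind the grasp point.
Start: joints at [-52.85, 22.042, 0.453, 0, -68.411, -14.817], TCP at [0.238, -0.578, 0.223] pointing down, gripper open.
Joint ranges: [-179.83, 179.83], [-69.29, 118.12], [-61.27, 80.66], [-181.25, 117.63], [-171.15, -9.14], [-177.46, 177.46]. Speed limits (degrees/s): [159.86, 159.86, 180, 180, 180, 180].

## Interface

Orientations are given as a 3x3 rotation matrix whose columns are the frame's x, y, z axes.
In Python, from station import r, cams gives the robot as it stands.
- The arm moves only by the tool play_rows, never from a script. Its argument "commands" is text: rows parted by semicolons, each of 6 numbers parted by spaces: the shift along the world's x, y, z normalised to -1 to 1, where 1 is 30 mm, then the turn, a rotation vector about the world's x, y, z normalised to -1 to 1, where 1 is 0.15 rad. A call has 1 to 20 rows; each row shifts and turns the commanded pose from where the row before left it; what a row does not reach is not made up. A row lasts 1/10 s, in which the tool goes at most 50 mm and 8.59 degrees, less where a joint would pass 70% of its speed; a pose out of reach is approached as far as the arm can. A call with a number of a shift or a turn outside -1 to 1 is refused whole. A call with a gripper value outside its range is refused whole. "grip" is the finger opening in mm, from 0 to 87, set as the call begins (left out, the last holds). The fingers move at their own pace and stop on an object; the grip force is fixed at half the most. Time passes only in rows, so rows that do not move let the fingers close. It gives the time, the measured TCP pose, the force, the opening and the grip force at its end, in the units of the state.
- r.sense(): the state, without advancing time (a new reading comes with each control period).
- cams.capture(name): name is "scene" or "side" or "wrist"; returns (picture, depth): 420x560x3 uint8, blue, green, red; 420x560 float32, m along the optical axis (not along the pixel's ray), 0 where there is no reading.
- cams.camera_info(name): a dict with "mtx" (3x3 intrinsics, pixels), "k1" (the pictures are not rectified: a ray, as slopes to the right and down, at radius r is drawn at 1 + k1 r^2 times it, then the intrinsics apply), "R" (3x3) and "t" (3): a world point X has camera coordinates R X + t. Camera axes: x right, y down, z forward; pixel columns grow to the right and rows downward; lengths in m; the calibration is good to about 2 mm. A picture is of the moment at which its call begins: read the wrist's pose just before it. camera_info takes no time and is no camera call; for the wrist camera it gives the pose at the moment of the call.
- r.finish_job(): hands the job in; it is judged then, once.
The state is a dict: "time_s": time; "joints": joint angles; "joint_velocities": joint speeds; "effort": joint torques, N m; "tcp_pos": TCP position; "ee_rot": TCP orientation; "wrist_force": force on the tool from outside, world axes, zero at the start; "moment": the same for the moment, N m; "gripper_width": opening from 0.0 (shut) to 1.0 (fully open); "gripper_force": force on a finger pad.
Only numpy, scipy, OpenCV 4.12 (cv2) and the standard library are available. Lean on these libraries where they do the work, as an engineer would, in place of code of your own. Each camera call takes 0.05 s, during which the arm holds its last target. There are 200 camera calls.

## Working session

There is one attempt and no reset: what is moved stays moved. The work goes in short steps, Python scripts to look and compute and a tool call to move; the robot and the scene stay as the last step left them, time stands still between calls to the robot, and variables do not carry over. Pictures are saved under pics/ and viewed, at most 10 in all, crops included, and the job is handed in when it is done.

Besides the shell and the picture viewer there is one more tool, called after "Request:" as a command line: name --argument value ..., lists and objects as JSON in quotes. play_rows: Moves the arm, as the interface text tells. Scaled input: -1 to 1 covers 30 mm each way for a shift and 0.15 rad each way for a turn. Its arguments: {"type":"object","properties":{"commands":{"type":"string"},"grip":{"type":"number"}},"required":["commands"]}

```bash
mkdir -p pics
cat > h.py <<'E'
import numpy as np, cv2
from station import r, cams
def cap(n):
    i=cams.camera_info(n); p,d=cams.capture(n); return p,d,i
def cloud(d,i):
    h,w=d.shape; K=np.array(i["mtx"],float)
    uv=np.stack(np.meshgrid(np.arange(w),np.arange(h)),-1).reshape(-1,1,2).astype(np.float64)
    n=cv2.undistortPoints(uv,K,np.array([i["k1"],0,0,0.])).reshape(h,w,2)
    c=np.dstack([n*d[...,None],d]); X=(c-np.array(i["t"]).reshape(3))@np.array(i["R"])
    X[d<=0]=np.nan; return X
E
python3 - <<'E'
from h import *
for n in("scene","side"):
    p,d,i=cap(n); cv2.imwrite(f"pics/{n}0.png",p); np.savez(f"{n}0.npz",p=p,X=cloud(d,i)); 
    print(n,i["t"],-np.array(i["R"]).T@np.array(i["t"]).reshape(3),i["mtx"],i["k1"])
print(r.sense())
E
```

```text
scene [-0.40192049 -0.22592578  1.97850625] [ 1.16909301 -0.8666863   1.41744344] [[512.31654822   0.         275.94677505]
 [  0.         512.31654822 203.00748335]
 [  0.           0.           1.        ]] -0.1333654773115268
side [0.50722693 0.15613898 1.28973489] [0.37814072 0.78308382 1.09035038] [[489.10004689   0.         286.6772122 ]
 [  0.         489.10004689 214.426318  ]
 [  0.           0.           1.        ]] -0.1006161816838022
{'time_s': 0.1, 'joints': array([-5.28490128e+01,  2.20851423e+01,  3.88597697e-01, -2.45300144e-02,
       -6.84119522e+01, -1.48159737e+01]), 'joint_velocities': array([-0.03840256, -0.16537794,  0.17333951,  0.09886524, -0.01496621,
        0.00594372]), 'effort': array([-5.73234920e-04, -3.91689599e+01,  1.87934071e+01,  4.23185840e+00,
        1.34485558e-02, -8.01574879e-05]), 'tcp_pos': array([ 0.23731736, -0.5776137 ,  0.22159058]), 'ee_rot': array([[-9.25037612e-01, -3.79874630e-01, -8.26271964e-04],
       [-3.79875515e-01,  9.25035962e-01,  1.74970096e-03],
       [ 9.96642763e-05,  1.93241969e-03, -9.99998128e-01]]), 'wrist_force': array([ 0.02075234, -0.17911399, -0.06132446]), 'moment': array([-0.00692187, -0.04028226,  0.024374  ]), 'gripper_force': 0.0, 'gripper_width': 0.9971580426408702}
```

View pics/scene0.png

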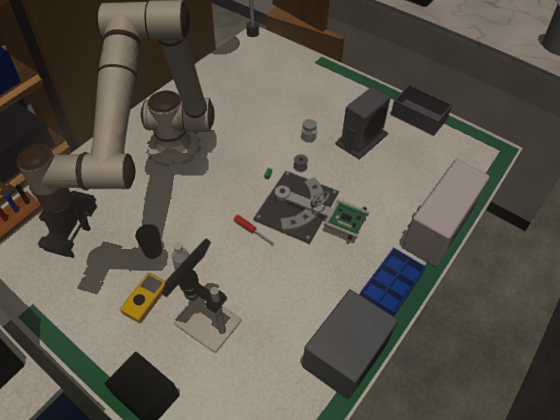

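View pics/side0.png

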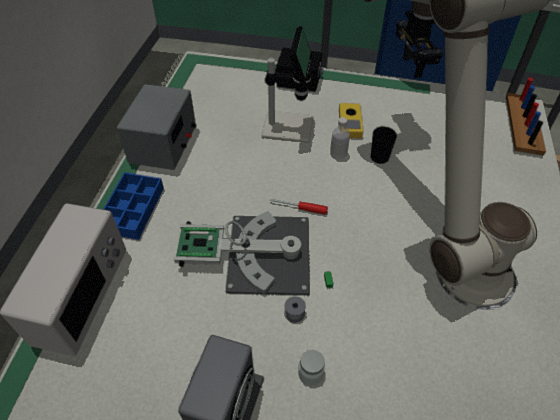

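Side view: hub at (290,243), ring around (238,235), board at (200,243). The microscope is at (285,110), on the robot's right (−y), so the target is the −0.4 hole. Next I'll measure the fixture.

Run:
```python
from h import *
for n,(u,v) in (("scene",(284,192)),("side",(290,243))):
    D=np.load(n+"0.npz"); X=D["X"];p=D["p"].astype(int)
    print(n,"hub px",X[v,u])
    c=X[v,u,:2]
    R=np.hypot(X[...,0]-c[0],X[...,1]-c[1])
    m=(R<.06)&(abs(X[...,2]-.058)<.006); q=X[m]; (cx,cy),rad=cv2.minEnclosingCircle(q[:,:2].astype(np.float32))
    print("hub",np.median(q,0),q.mean(0),cx,cy,rad,len(q))
    m=(R<.2)&(R>.04)&(abs(X[...,2]-.045)<.004)&(X[...,0]>c[0]);q=X[m]; print("arm",len(q),cv2.fitLine(q[:,:2].astype(np.float32),cv2.DIST_HUBER,0,.001,.001).ravel())
    hsvg=(p[...,1]>p[...,2]+25)&(p[...,1]>p[...,0]+15)&(R<.4)&(X[...,2]>.03)&(X[...,2]<.07);q=X[hsvg]
    print("board",cv2.minAreaRect(q[:,:2].astype(np.float32)),len(q))
    dark=(R<.2)&(abs(X[...,2]-.012)<.004);q=X[dark];print("base",cv2.minAreaRect(q[:,:2].astype(np.float32)),len(q))
    rg=(R<.2)&(R>.1)&(X[...,2]>.06)&(X[...,2]<.13);q=X[rg];print("ring",len(q),q.min(0),q.max(0),q.mean(0))
    if n=="side": cv2.imwrite("pics/c.png",cv2.resize(D["p"][190:310,160:330],None,fx=4,fy=4,interpolation=cv2.INTER_CUBIC))
```

```text
scene hub px [0.50945362 0.04252755 0.04996526]
hub [0.50027873 0.04019323 0.05404896] [0.50292967 0.03842301 0.05453269] 0.5079078078269958 0.034269724041223526 0.029356859624385834 49
arm 337 [0.9747972  0.22309281 0.64447194 0.06359915]
board ((0.7421435117721558, 0.08684723824262619), (0.09820162504911423, 0.10053177922964096), 11.74233341217041) 303
base ((0.5290495753288269, 0.03656688332557678), (0.3386468291282654, 0.35711807012557983), 29.15852165222168) 1515
ring 97 [0.61322094 0.03029579 0.0602898 ] [0.66889972 0.09671703 0.12040665] [0.64082133 0.06316287 0.09104111]
side hub px [0.50024659 0.04508085 0.0568372 ]
hub [0.49750962 0.04383138 0.05358159] [0.49813113 0.0443196  0.0543341 ] 0.4995751976966858 0.04454053193330765 0.02715412527322769 95
arm 645 [0.9841814  0.17716354 0.6307056  0.06824743]
board ((0.7405686974525452, 0.08465898036956787), (0.10257815569639206, 0.09747696667909622), 9.760645866394043) 781
base ((0.5273514986038208, 0.05071346461772919), (0.2732628881931305, 0.38219720125198364), 10.592575073242188) 3425
ring 190 [0.61070312 0.03436518 0.06035456] [0.66578534 0.103764   0.12077301] [0.63799989 0.06943458 0.09227256]
```

View pics/c.png

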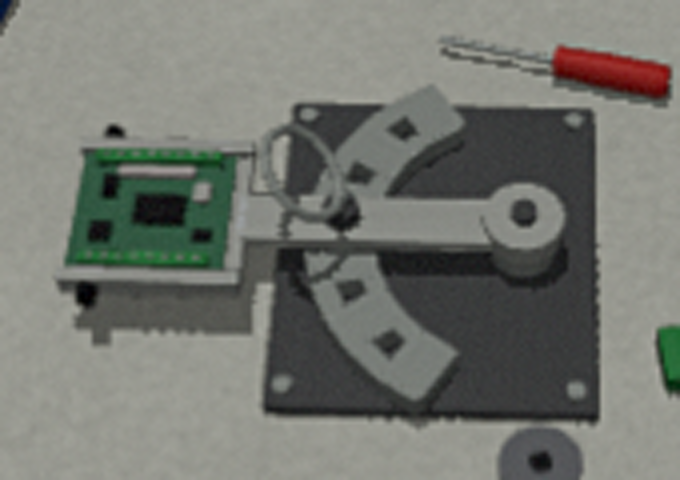

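Run:
```python
from h import *
P=np.vstack([np.load(n+"0.npz")["X"].reshape(-1,3) for n in("scene","side")]);P=P[np.isfinite(P).all(1)]
print("max height cm, rows x .2...9, cols y -.6...0.3 step .05")
for x in np.arange(.2,.9,.05):
    print("%.2f"%x,[int(100*max(0,np.percentile(q,98))) if len(q:=P[(abs(P[:,0]-x)<.025)&(abs(P[:,1]-y)<.025),2])>3 else -1 for y in np.arange(-.6,.31,.05)])
```

```text
max height cm, rows x .2...9, cols y -.6...0.3 step .05
0.20 [58, 58, 33, 0, 0, 65, 68, 69, 71, 73, 73, 70, 56, 0, 0, 0, 0, 0, 0]
0.25 [58, 58, 33, 0, 62, 65, 67, 67, 64, 72, 73, 71, 0, 0, 0, 0, 0, 0, 0]
0.30 [57, 57, 56, 59, 62, 63, 63, 0, 0, 0, 71, 0, 0, 0, 0, 0, 0, 0, 0]
0.35 [0, 56, 57, 59, 59, 59, 0, 0, 0, 0, 0, 0, 0, 0, 0, 0, 0, 0, 0]
0.40 [3, 24, 56, 57, 54, 14, 0, 0, 0, 0, 0, 0, 0, 0, 2, 0, 0, 0, 2]
0.45 [3, 3, 54, 55, 14, 13, 0, 0, 0, 2, 2, 1, 1, 3, 1, 1, 4, 4, 0]
0.50 [0, 0, 0, 0, 0, 0, 0, 0, 0, 2, 2, 1, 5, 5, 1, 1, 3, 0, 0]
0.55 [0, 29, 31, 31, 31, 0, 0, 0, 0, 1, 1, 3, 1, 4, 2, 3, 2, 0, 0]
0.60 [0, 33, 33, 33, 33, 0, 0, 0, 0, 1, 0, 3, 3, 7, 7, 3, 1, 0, 0]
0.65 [0, 1, 21, 25, 1, 0, 0, 0, 0, 0, 0, 1, 3, 11, 11, 4, 1, 0, 0]
0.70 [0, 0, 21, 21, 1, 0, 0, 0, 0, 0, 0, 1, 5, 5, 5, 5, 0, 0, 0]
0.75 [0, 0, 0, 0, 0, 0, 0, 0, 0, 0, 0, 0, 4, 5, 5, 5, 0, 0, 0]
0.80 [0, 0, 0, 0, 0, 0, 0, 0, 0, 0, 0, 0, 4, 5, 5, 5, 0, 0, 0]
0.85 [0, 0, 0, 0, 0, 0, 0, 0, 0, 0, 0, 0, 0, 0, 0, 0, 0, 0, 0]
```

Request:
play_rows --commands "0 0 1 0 0 0; 0 0 1 0 0 0; 0 0 1 0 0 0; 0 0 1 0 0 0; 0 0 0 0 0 0; 0 0 0 0 0 0" --grip 0

```text
time_s: 0.7
tcp_pos: [0.2376, -0.5779, 0.3425]
ee_rot: [[-0.925, -0.38, 0.001], [-0.38, 0.925, 0.0], [-0.001, -0.0, -1.0]]
wrist_force: [-0.1, -0.1, 0.1]
gripper_width: 0.538
gripper_force: 0.0
```

Request:
play_rows --commands ".25 1 0 0 0 0;.25 1 0 0 0 0;.25 1 0 0 0 0;.25 1 0 0 0 0;.25 1 0 0 0 0;.25 1 0 0 0 0;.25 1 0 0 0 0;.25 1 0 0 0 0;.55 .94 -.1 0 0 -.12;.55 .94 -.1 0 0 -.12;.55 .94 -.1 0 0 -.12;.55 .94 -.1 0 0 -.12;.55 .94 -.1 0 0 -.12;.55 .94 -.1 0 0 -.12;.55 .94 -.1 0 0 -.12;.55 .94 -.1 0 0 -.12;.55 .94 -.1 0 0 -.12;.55 .94 -.1 0 0 -.12;.55 .94 -.1 0 0 -.12;.55 .94 -.1 0 0 -.12"

```text
time_s: 2.7
tcp_pos: [0.495, 0.0015, 0.3046]
ee_rot: [[-0.985, -0.172, -0.004], [-0.172, 0.985, -0.001], [0.004, 0.0, -1.0]]
wrist_force: [1.0, -1.2, -1.1]
gripper_width: 0.005
gripper_force: 0.0
```

Request:
play_rows --commands ".26 .22 -.44 .112 -.645 0;.26 .22 -.44 .112 -.645 0;.26 .22 -.44 .112 -.645 0;.26 .22 -.44 .112 -.645 0;.26 .22 -.44 .112 -.645 0;.26 .22 -.44 .112 -.645 0;.26 .22 -.44 .112 -.645 0;.26 .22 -.44 .112 -.645 0;0 0 0 0 0 0;0 0 0 0 0 0"

```text
time_s: 3.7
tcp_pos: [0.5611, 0.0306, 0.2574]
ee_rot: [[-0.771, -0.178, 0.612], [-0.131, 0.984, 0.121], [-0.624, 0.013, -0.781]]
wrist_force: [0.7, -0.7, 0.2]
gripper_width: 0.006
gripper_force: 0.0
```

Run:
```python
from h import *
s=r.sense();print(s["joints"],s["tcp_pos"],s["ee_rot"])
p,d,i=cap("wrist");cv2.imwrite("pics/w1.png",p);np.savez("w1.npz",p=p,X=cloud(d,i))
for n in("scene","side"):
    q,d,i=cap(n);np.savez(n+"1.npz",p=q,X=cloud(d,i))
```

```text
[  19.57952202   -1.66267575  -45.7821486    34.69684565   -9.18968618
 -132.11849928] [0.56111292 0.03056069 0.25743003] [[-0.77050217 -0.17813864  0.61204006]
 [-0.13120352  0.98391839  0.12120332]
 [-0.62378847  0.01308561 -0.78148366]]
```

View pics/w1.png

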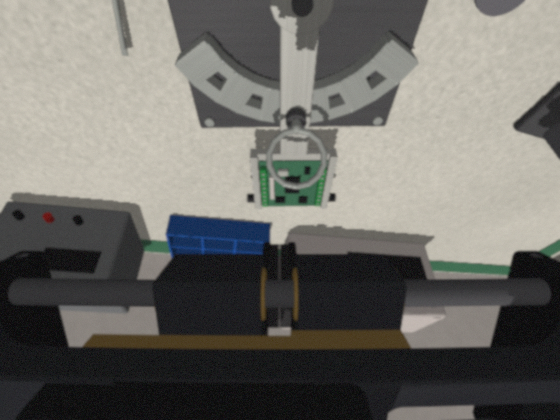

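The wrist camera sees the ring at (296,160) in front of the board. J5 hit its −9.1° limit because the tool lined up with the forearm. I'll back off the tilt and collect joint data for a kinematic model.

Request:
play_rows --commands "0 0 0 -.08 .42 0;0 0 0 -.08 .42 0;0 0 0 -.08 .42 0;0 0 0 -.08 .42 0;0 0 0 -.08 .42 0;0 0 0 0 0 0"

```text
time_s: 4.45
tcp_pos: [0.5645, 0.0297, 0.2594]
ee_rot: [[-0.92, -0.173, 0.353], [-0.16, 0.985, 0.067], [-0.359, 0.006, -0.933]]
wrist_force: [0.8, -0.0, 0.2]
gripper_width: 0.005
gripper_force: 0.0
```

Run:
```python
from h import *
from station import r
s=r.sense();print(s["joints"],s["tcp_pos"],s["ee_rot"])
print([a for a in dir(r) if a[0]!='_'])
D=np.load("w1.npz");X=D["X"]
for n in("w1","side1","scene1"):
    X=np.load(n+".npz")["X"]
    m=(abs(X[...,0]-.64)<.05)&(abs(X[...,1]-.066)<.05)&(X[...,2]>.066)&(X[...,2]<.125);q=X[m]
    print(n,len(q),q.min(0),q.max(0),q.mean(0), np.linalg.lstsq(np.c_[q[:,:2]-q[:,:2].mean(0),np.ones(len(q))],q[:,2],rcond=None)[0])
X=D["X"];p=D["p"].astype(int)
g=(p[...,1]>p[...,2]+25)&(p[...,1]>p[...,0]+15)&(X[...,2]>.03)&(X[...,2]<.07)&(abs(X[...,0]-.74)<.1)&(abs(X[...,1]-.08)<.1)
print("board",cv2.minAreaRect(X[g][:,:2].astype(np.float32)))
```

```text
[  21.52022528    4.60229817  -22.52295332    5.68382516  -42.30860773
 -105.09916778] [0.56452411 0.0297106  0.25942225] [[-0.91952803 -0.17349513  0.35265796]
 [-0.15996543  0.98481902  0.06739849]
 [-0.35899758  0.00556172 -0.93332192]]
['PlanningError', 'finish_job', 'sense']
w1 1120 [0.61218168 0.032978   0.0660096 ] [0.66433106 0.09989599 0.11855378] [0.63757979 0.06591857 0.09276458] [0.9775991  0.17518352 0.09276458]
side1 184 [0.61174987 0.03415302 0.06645943] [0.665615   0.10356827 0.11920163] [0.63882508 0.06926333 0.09300946] [0.96248006 0.18040199 0.09300946]
scene1 91 [0.61307866 0.03048611 0.06630397] [0.66590625 0.09866656 0.11869381] [0.64207135 0.06321749 0.09304589] [0.95596492 0.14681028 0.09304589]
board ((0.7408307790756226, 0.08470989763736725), (0.10278728604316711, 0.09473148733377457), 10.270536422729492)
```

```bash
cat > kin.py <<'E'
import numpy as np
from scipy.spatial.transform import Rotation as Ro
from scipy.optimize import least_squares
S=[([-52.849,22.0851,.3886,-.0245,-68.412,-14.816],[.23732,-.57761,.22159],[[-.92504,-.37987,-.0008],[-.37988,.92504,.0017],[.0001,.0019,-1]]),
([19.5795,-1.6627,-45.7821,34.6968,-9.1897,-132.1185],[.56111,.03056,.25743],[[-.7705,-.17814,.61204],[-.1312,.98392,.1212],[-.62379,.01309,-.78148]]),
([21.5202,4.6023,-22.523,5.6838,-42.3086,-105.0992],[.56452,.02971,.25942],[[-.91953,-.1735,.35266],[-.15997,.98482,.0674],[-.359,.00556,-.93332]])]
A=lambda ax,t:Ro.from_euler(ax,t,degrees=True).as_matrix()
R0=None
def rots(q):
    a=A('z',q[0]);b=a@A('y',q[1]);c=a@A('y',q[1]-q[2]) # c x axis = forearm
    w=c@A('x',s4*q[3])@A('y',-q[4]); return a,b,c,w,w@A('x',s6*q[5])
for s4 in(1,-1):
    for s6 in(1,-1):
        M=[rots(q)[4].T@np.array(R) for q,_,R in S]
        if np.linalg.norm(M[0]-M[1])+np.linalg.norm(M[0]-M[2])<.08: R0=M[0];sg=(s4,s6)
if R0 is not None: s4,s6=sg
def cols(q):
    a,b,c,w,t=rots(q); z=np.eye(3)[2]
    return np.stack([z,a[:,0],a[:,1],b[:,2],c[:,0],c[:,2],w[:,0],w[:,1]],1)
lb=np.array([.3,.05,-.1,.35,.35,0,.3,0])
def fit(S,reg=1e-3):
    Am=np.vstack([cols(q) for q,_,_ in S]);b=np.hstack([p for _,p,_ in S])
    x=np.linalg.solve(Am.T@Am+reg**2*np.eye(8),Am.T@b+reg**2*lb);return x,Am@x-b
def fk(q,x):return cols(q)@x,rots(q)[4]@R0
E
python3 -c "
from kin import *
np.set_printoptions(suppress=True,precision=4)
print(R0,sg if R0 is not None else [ [rots(q)[4].T@np.array(R) for q,_,R in S]])
print(*fit(S))"
```

```text
[[ 0.      0.      1.    ]
 [-1.      0.      0.    ]
 [ 0.     -1.      0.0001]] (-1, -1)
[ 0.1605  0.0002 -0.0001  0.5648  0.4216  0.      0.3064 -0.1597] [-0. -0.  0.  0. -0.  0. -0.  0. -0.]
```

```bash
cat > plan.py <<'E'
from kin import *
x,_=fit(S)
LO=np.array([-179.83,-69.29,-61.27,-181.25,-171.15,-177.46]);HI=np.array([179.83,118.12,80.66,117.63,-9.14,177.46])
piv=np.array([.499,.0418,0]);TH=.176
def toolR(az,pitch,flip=0):
    a=np.radians(az);p=np.radians(pitch)
    z=np.array([np.cos(a)*np.cos(p),np.sin(a)*np.cos(p),-np.sin(p)]);y=np.array([-np.sin(a),np.cos(a),0])*(-1 if flip else 1)
    return np.stack([np.cross(y,z),y,z],1)
def ring(th,lift=0):
    return piv+[.142*np.cos(TH+th),.142*np.sin(TH+th),.0922+lift]
def ik(p,R,q0):
    f=lambda q:np.r_[(fk(q,x)[0]-p)*10,(fk(q,x)[1]-R).ravel()*2]
    s=least_squares(f,np.clip(q0,LO+.01,HI-.01),bounds=(LO,HI),x_scale=30.);return s.x,np.linalg.norm(s.fun)
E
cat > try.py <<'E'
from plan import *
np.set_printoptions(suppress=True,precision=1,linewidth=150)
seeds=[[15,10,-40,a,-25,b] for a in(-170,-90,0,90) for b in(-90,0,90)]
for pitch in(45,55):
  for az in(10,-1,-13):
    for flip in(0,1):
      R=toolR(az,pitch,flip)
      done=[]
      for s in seeds:
        q,e=ik(ring(0)-.07*R[:,2],R,s)
        if e>.01 or any(np.abs(q-d).max()<2 for d in done):continue
        done.append(q)
        o=[]
        for th,l,dd in((0,0,.028),(0,.035,.02),(-.4,.035,.02)):
            q2,e2=ik(ring(th,l)+dd*R[:,2],R,q);o+=[q2,round(e2,3)]
        w=rots(o[0])[3];wc=fk(o[0],x)[0]-.3064*w[:,0];print(pitch,az,flip,q,*o,"wc",(wc*1000).round(),((wc+.1597*w[:,1])*1000).round())
E
python3 try.py
python3 - <<'E'
from plan import *
np.set_printoptions(suppress=True,precision=1,linewidth=150)
print(ik(np.array(S[2][1]),np.array(S[2][2]),[0,10,-40,0,-30,-90]))
seeds=[[15,j2,-40,a,-25,b] for j2 in (0,40) for a in(-170,-90,0,90) for b in(-90,90)]
for pitch in(45,55,65,75):
  for az in(25,10,-1,-13,-25):
    for flip in(0,1):
      R=toolR(az,pitch,flip)
      b=min((ik(ring(0)+.02*R[:,2],R,s) for s in seeds),key=lambda t:t[1])
      print(pitch,az,flip,b[0],round(b[1],4))
E
```

```text
(array([  21.5,    4.6,  -22.5,    5.7,  -42.3, -105.1]), np.float64(3.8381839675949184e-05))
45 25 0 [  5.9  23.4 -17.1 -65.6 -14.7 -11.4] 0.0
45 25 1 [  5.9  23.4 -17.1 -65.6 -14.7 168.6] 0.0
45 10 0 [  -1.6   23.7  -20.5 -104.3   -9.1   22.2] 0.2007
45 10 1 [  -1.6   23.7  -20.5 -104.4   -9.1 -157.7] 0.2007
45 -1 0 [  -8.4   23.8  -28.7 -148.4   -9.1   63.9] 0.037
45 -1 1 [  -8.4   23.8  -28.7 -148.4   -9.1 -116.1] 0.0369
45 -13 0 [  -8.7   24.6  -40.1 -181.2  -19.6   88.1] 0.1354
45 -13 1 [  -8.7   24.6  -40.1 -181.2  -19.6  -91.9] 0.1357
45 -25 0 [ 11.9  25.3 -47.1 117.6 -31.7 118.2] 0.281
45 -25 1 [ 11.9  25.3 -47.1 117.6 -31.7 -61.8] 0.2808
55 25 0 [ 16.6  23.5 -22.2 -26.7 -10.7 -56.9] 0.0
55 25 1 [ 16.6  23.5 -22.2 -26.7 -10.7 123.1] 0.0
55 10 0 [ 18.   23.5 -25.  -13.5  -9.1 -83.2] 0.3602
55 10 1 [ 18.   23.5 -25.  -13.5  -9.1  96.8] 0.3605
55 -1 0 [  -7.8   24.4  -36.4 -181.2   -9.1   96.7] 0.2823
55 -1 1 [  -7.8   24.4  -36.4 -181.2   -9.1  -83.3] 0.2821
55 -13 0 [  -8.8   24.2  -36.7 -181.2   -9.1   87.8] 0.2163
55 -13 1 [  -8.8   24.2  -36.7 -181.2   -9.1  -92.2] 0.2164

[... 468 characters left out ...]
.1 155.1] 0.0059
65 -13 1 [  8.8  23.  -44.5  94.9  -9.1 -24.9] 0.0057
65 -25 0 [ 16.9  24.  -42.4  75.3 -16.9 156.3] 0.0
65 -25 1 [ 16.9  24.  -42.4  75.3 -17.  -23.7] 0.0
75 25 0 [ 19.7  26.4 -17.5  -2.6 -31.2 -82.6] 0.0
75 25 1 [ 19.7  26.4 -17.5  -2.6 -31.2  97.3] 0.0
75 10 0 [  21.7   26.   -21.5    6.4  -27.9 -106.9] 0.0
75 10 1 [ 21.7  26.  -21.5   6.4 -27.9  73. ] 0.0
75 -1 0 [  22.7   26.   -24.    13.3  -26.8 -124.9] 0.0
75 -1 1 [ 22.7  26.  -24.   13.3 -26.8  55. ] 0.0
75 -13 0 [  23.6   26.2  -25.6   19.6  -27.4 -143.2] 0.0
75 -13 1 [ 23.6  26.2 -25.6  19.6 -27.4  36.8] 0.0
75 -25 0 [  24.4   26.7  -25.8   23.4  -29.6 -159. ] 0.0
75 -25 1 [ 24.4  26.7 -25.8  23.4 -29.6  21. ] 0.0
```

Run:
```python
from plan import *
np.set_printoptions(suppress=True,precision=0,linewidth=200)
seeds=[[15,25,-20,-65,-15,-11],[-2,24,-20,-105,-12,22],[-8,24,-30,-150,-12,64],[-8,24,-30,-178,-20,88],[10,24,-45,90,-20,155],[20,24,-25,0,-20,-100]]
for th,l,azs in((0,0,(0,5,10,15,20,25)),(-.4,.035,(-25,-20,-13,-5,0,5,10,15))):
  for pitch in(30,35,40,45,50,55,60,70):
    row=[]
    for az in azs:
      R=toolR(az,pitch);c=[]
      for s in seeds:
        q,e=ik(ring(th,l)+.02*R[:,2],R,s)
        if e<.02 and q[4]<-9.6 and not any(abs(q[3]-k)<5 for k in c):c.append(q[3]);c.append(q[4])
      row.append(f"{az}:"+",".join(str(int(v)) for v in c))
    print(th,pitch,row)
```

```text
0 30 ['0:-163,-42', '5:-152,-39', '10:-142,-36', '15:-131,-35', '20:-121,-34', '25:-112,-35']
0 35 ['0:-160,-31', '5:-147,-28', '10:-133,-25', '15:-120,-24', '20:-109,-25', '25:-101,-27']
0 40 ['0:-155,-20', '5:-133,-14', '10:-109,-10', '15:-97,-12', '20:-90,-16', '25:-85,-20']
0 45 ['0:', '5:', '10:', '15:', '20:', '25:-65,-14']
0 50 ['0:', '5:', '10:', '15:', '20:', '25:-44,-11']
0 55 ['0:', '5:', '10:', '15:', '20:', '25:-26,-10']
0 60 ['0:', '5:', '10:', '15:', '20:', '25:-14,-13']
0 70 ['0:27,-16', '5:20,-17', '10:12,-18', '15:6,-20', '20:0,-22', '25:-4,-24']
-0.4 30 ['-25:', '-20:', '-13:-178,-41', '-5:-160,-36', '0:-148,-32', '5:-136,-30', '10:-124,-29', '15:-114,-30']
-0.4 35 ['-25:', '-20:', '-13:-178,-31', '-5:-156,-24', '0:-139,-20', '5:-121,-17', '10:-108,-18', '15:-99,-21']
-0.4 40 ['-25:', '-20:', '-13:-178,-22', '-5:', '0:', '5:', '10:', '15:-75,-12']
-0.4 45 ['-25:', '-20:', '-13:-177,-12', '-5:', '0:', '5:', '10:', '15:']
-0.4 50 ['-25:', '-20:', '-13:', '-5:', '0:', '5:', '10:', '15:']
-0.4 55 ['-25:', '-20:', '-13:', '-5:', '0:', '5:', '10:', '15:']
-0.4 60 ['-25:95,-15', '-20:107,-10', '-13:', '-5:', '0:', '5:', '10:', '15:1,-10']
-0.4 70 ['-25:33,-25', '-20:31,-24', '-13:27,-22', '-5:20,-22', '0:15,-22', '5:10,-23', '10:5,-25', '15:0,-26']
```

```bash
cat > go.py <<'E'
from plan import *
np.set_printoptions(suppress=True,precision=1,linewidth=160)
q0=np.array(S[2][0])
for flip in(0,1):
  R=toolR(4,35,flip);u=R[:,2]
  for s6 in (60,-120,-90,90):
    qg,e=ik(ring(0)-.09*u+[0,0,.03],R,[-5,15,-25,-145,-28,s6])
    print(flip,qg,e,np.abs(qg-q0))
    if e<.02:break
  w=rots(qg)[3];p=fk(qg,x)[0];wc=p-.3064*w[:,0];print("tcp",p*1000,"wc",wc*1000,(wc+.1597*w[:,1])*1000)
  for t in np.linspace(0,1,7):
    q=q0+(qg-q0)*t; p,Rt=fk(q,x);w=rots(q)[3];wc=p-.3064*w[:,0]
    print(t.round(2),p*1000,Rt[:,2]*100,"wc",wc*1000,"fe",(wc+.1597*w[:,1])*1000)
  for st in (-.03,.02):
    for th,l in((0,0),(0,.04),(-.2,.04),(-.42,.04),(-.4,0)):
      a=3 ; R=toolR(a,35,flip);qq,e=ik(ring(th,l)+st*u,R,qg);print(st,th,l,qq,round(e,3))
E
python3 go.py; python3 -c "
from station import *
s=r.sense();i=cams.camera_info('wrist');import numpy as np
c=-np.array(i['R']).T@np.array(i['t']).reshape(3);print('cam in tool',np.array(s['ee_rot']).T@(c-s['tcp_pos']))"
```

```text
0 [  -5.9    7.   -32.3 -118.7   -9.1   34.6] 0.03089613272890345 [ 27.4   2.4   9.7 124.4  33.2 139.7]
0 [  -5.9    7.   -32.3 -118.7   -9.1   34.6] 0.030896132728899545 [ 27.4   2.4   9.7 124.4  33.2 139.7]
0 [  -5.9    7.   -32.3 -118.7   -9.1   34.6] 0.03089613272889491 [ 27.4   2.4   9.7 124.4  33.2 139.7]
0 [  -5.9    7.   -32.3 -118.7   -9.1   34.6] 0.03089613272919577 [ 27.4   2.4   9.7 124.4  33.2 139.7]
tcp [565.1  61.8 172.4] wc [313.   44.8 345.8] [393.4 -40.5 454.3]
0.0 [564.5  29.7 259.4] [ 35.3   6.7 -93.3] wc [456.5   9.1 545.4] fe [391.5 154.3 531.3]
0.17 [533.8  51.2 207.4] [ 35.4  27.  -89.5] wc [425.2 -31.7 481.6] fe [399.5 121.7 517.8]
0.33 [518.9  76.3 178.8] [ 43.7  40.6 -80.3] wc [385.1 -48.2 424.7] fe [404.5  88.7 504.6]
0.5 [520.   94.3 167.6] [ 56.8  44.3 -69.4] wc [346.1 -41.5 380.2] fe [406.3  55.7 491.6]
0.67 [532.6  98.2 166.7] [ 70.2  37.7 -60.4] wc [317.3 -17.4 351.6] fe [405.   23.  478.9]
0.83 [549.7  86.3 169.7] [ 79.7  23.3 -55.8] wc [305.5  15.  340.5] fe [400.7  -9.2 466.4]
1.0 [565.1  61.8 172.4] [ 82.3   5.5 -56.6] wc [313.   44.8 345.8] fe [3
[... 1659 characters left out ...]
50.  174.9] [ 80.3  17.2 -57.1] wc [319.6  -2.8 349.8] fe [410.6   6.9 480.7]
-0.03 0 0 [  1.1  16.4 -22.8 -87.7  -9.1 177.5] 0.469
-0.03 0 0.04 [  1.   13.  -23.2 -87.7  -9.1 177.5] 0.405
-0.03 -0.2 0.04 [ -1.   13.  -23.1 -86.2  -9.1 177.5] 0.321
-0.03 -0.42 0.04 [ -3.2  12.5 -23.5 -84.6  -9.1 177.5] 0.234
-0.03 -0.4 0 [ -3.   16.  -23.1 -84.7  -9.1 177.5] 0.344
0.02 0 0 [  1.3  22.2 -18.1 -87.7  -9.1 177.5] 0.506
0.02 0 0.04 [  1.2  18.8 -18.7 -87.8  -9.1 177.5] 0.431
0.02 -0.2 0.04 [ -0.7  18.8 -18.6 -86.4  -9.1 177.5] 0.356
0.02 -0.42 0.04 [ -2.8  18.3 -19.  -84.8  -9.1 177.5] 0.283
0.02 -0.4 0 [ -2.6  21.8 -18.4 -84.9  -9.1 177.5] 0.398
cam in tool [ 0.07613201 -0.00060378 -0.16167273]
```

```bash
cat > go2.py <<'E'
from plan import *
import itertools
np.set_printoptions(suppress=True,precision=2,linewidth=160)
q0=np.array(S[2][0]);R=toolR(4,35,1);u=R[:,2]
qg,e=ik(ring(0)-.065*u,R,[-10,12,-38,-146,-24,-112]);print(qg,e,fk(qg,x)[0])
for th,st,l in((0,.028,0),(0,.025,.04),(-.4,.025,.04),(-.4,.028,0),(-.4,-.065,0)):
    qq,e=ik(ring(th,l)+st*u,R,qg);print(th,st,l,qq,round(e,3))
N=32;P,Rp=fk(q0,x);cum=np.zeros(6)
tip=[[a,b,0] for a in(-.01,.01) for b in(-.016,.016)];body=[[a,b,c] for a in(-.04,.08) for b in(-.095,.095) for c in(-.07,-.2)]
Rc=Rp;Pc=P
for k in range(1,N+1):
    t=k/N;t=t
    q=q0+(qg-q0)*t;p,Rt=fk(q,x)
    d=np.r_[(p-Pc)/.03,Ro.from_matrix(Rt@Rc.T).as_rotvec()/.15].round(2)
    Pc=Pc+d[:3]*.03;Rc=Ro.from_rotvec(d[3:]*.15).as_matrix()@Rc
    print(" ".join("%g"%v for v in d)+";",end="\n" if k%4 else "  | %.2f tipz %.3f bodyz %.3f tcp %s\n"%(t,(p+np.array(tip)@Rt.T)[:,2].min(),(p+np.array(body)@Rt.T)[:,2].min(),p.round(3)))
print(Pc,Rc)
E
python3 go2.py
```

```text
[ -13.34   15.17  -38.3  -139.61  -22.14 -118.08] 3.777400629113201e-05 [0.59 0.06 0.13]
0 0.028 0 [ -12.69   27.63  -34.65 -151.19  -29.22 -105.88] 0.0
0 0.025 0.04 [ -10.74   21.64  -30.12 -142.04  -19.8  -117.7 ] 0.0
-0.4 0.025 0.04 [ -13.32   20.7   -25.17 -123.57  -17.02 -135.1 ] 0.0
-0.4 0.028 0 [ -17.53   26.81  -30.44 -137.72  -26.54 -116.37] 0.0
-0.4 -0.065 0 [ -16.57   14.24  -33.39 -122.06  -19.85 -134.2 ] 0.0
-0.38 0.05 -0.6 0.45 0.19 -0.41;
-0.36 0.09 -0.57 0.44 0.19 -0.42;
-0.36 0.12 -0.51 0.44 0.18 -0.44;
-0.33 0.15 -0.47 0.44 0.17 -0.45;  | 0.12 tipz 0.188 bodyz 0.214 tcp [0.52 0.04 0.2 ]
-0.32 0.18 -0.43 0.43 0.16 -0.45;
-0.29 0.2 -0.39 0.43 0.16 -0.47;
-0.26 0.22 -0.34 0.42 0.15 -0.48;
-0.23 0.23 -0.3 0.42 0.14 -0.49;  | 0.25 tipz 0.142 bodyz 0.160 tcp [0.49 0.07 0.15]
-0.2 0.24 -0.27 0.41 0.14 -0.49;
-0.16 0.25 -0.22 0.41 0.14 -0.51;
-0.13 0.25 -0.19 0.4 0.13 -0.51;
-0.08 0.24 -0.16 0.4 0.13 -0.53;  | 0.38 tipz 0.115 bodyz 0.120 tcp [0.47 0.1  0.13]
-0.05 0.24 -0.13 0.39 0.12 -0.53;
-0.01 0.22 -0.09 0.39 0.13 -0.53;
0.03 0.2 -0.07 0.38 0.12 -0.55;
0.06 0.19 -0.05 0
[... 167 characters left out ...]
.06 0.02 0.36 0.11 -0.57;  | 0.62 tipz 0.101 bodyz 0.086 tcp [0.49 0.14 0.12]
0.21 0.03 0.03 0.36 0.11 -0.58;
0.24 -0.01 0.04 0.36 0.11 -0.58;
0.26 -0.06 0.05 0.35 0.11 -0.58;
0.27 -0.09 0.05 0.35 0.11 -0.59;  | 0.75 tipz 0.107 bodyz 0.094 tcp [0.52 0.13 0.12]
0.28 -0.14 0.05 0.35 0.1 -0.59;
0.28 -0.18 0.05 0.35 0.11 -0.59;
0.29 -0.22 0.05 0.35 0.1 -0.6;
0.29 -0.27 0.04 0.34 0.1 -0.6;  | 0.88 tipz 0.115 bodyz 0.114 tcp [0.55 0.11 0.13]
0.29 -0.31 0.04 0.35 0.09 -0.6;
0.27 -0.35 0.03 0.34 0.1 -0.6;
0.26 -0.39 0.02 0.34 0.09 -0.6;
0.25 -0.42 0.01 0.35 0.09 -0.61;  | 1.00 tipz 0.121 bodyz 0.137 tcp [0.59 0.06 0.13]
[0.59 0.06 0.13] [[ 0.57  0.07  0.82]
 [ 0.04 -1.    0.06]
 [ 0.82 -0.   -0.57]]
```

Request:
play_rows --commands "-.37 .07 -.52 .44 .19 -.41;-.37 .07 -.51 .44 .19 -.42;-.36 .12 -.44 .44 .18 -.44;-.33 .15 -.4 .44 .17 -.45;-.32 .18 -.36 .43 .16 -.45;-.29 .2 -.32 .43 .16 -.47;-.26 .22 -.27 .42 .15 -.48;-.23 .23 -.23 .42 .14 -.49;-.2 .24 -.2 .41 .14 -.49;-.16 .25 -.15 .41 .14 -.51;-.13 .25 -.12 .4 .13 -.51;-.08 .24 -.09 .4 .13 -.53;-.05 .24 -.06 .39 .12 -.53;-.01 .22 -.02 .39 .13 -.53;.03 .2 0 .38 .12 -.55;.06 .19 .02 .38 .12 -.55"

```text
time_s: 6.05
tcp_pos: [0.4691, 0.1202, 0.1477]
ee_rot: [[-0.415, 0.777, 0.473], [0.841, 0.129, 0.526], [0.348, 0.616, -0.707]]
wrist_force: [-0.1, 0.1, 0.7]
gripper_width: 0.005
gripper_force: 0.0
```

```bash
python3 -c "
from h import *
print(r.sense()['joints'])"
```

```text
[   6.84155939    5.56829464  -30.01850105  -60.28901222  -32.41312826
 -121.74545622]
```

Request:
play_rows --commands ".1 .16 0 .37 .11 -.55;.13 .13 0 .37 .12 -.57;.17 .1 0 .37 .11 -.56;.19 .06 -.02 .36 .11 -.57;.21 .03 -.03 .36 .11 -.58;.24 -.01 -.03 .36 .11 -.58;.26 -.06 -.03 .35 .11 -.58;.27 -.09 -.03 .35 .11 -.59;.28 -.14 -.03 .35 .1 -.59;.28 -.18 -.03 .35 .11 -.59;.29 -.22 -.03 .35 .1 -.6;.29 -.27 -.03 .34 .1 -.6;.29 -.31 -.03 .35 .09 -.6;.27 -.35 -.03 .34 .1 -.6;.26 -.39 -.03 .34 .09 -.6;.25 -.42 -.03 .35 .09 -.61;0 0 0 0 0 0;0 0 0 0 0 0"

```text
time_s: 7.85
tcp_pos: [0.5822, 0.0621, 0.1363]
ee_rot: [[0.573, 0.073, 0.816], [0.042, -0.997, 0.059], [0.818, 0.0, -0.575]]
wrist_force: [-0.4, 0.3, 0.6]
gripper_width: 0.007
gripper_force: 0.0
```

```bash
cat > st.py <<'E'
from h import *
from plan import *
import sys
np.set_printoptions(suppress=True,precision=3,linewidth=160)
# usage: th lift depth az : deltas to target
def delta(th,l,st,az=4,pitch=35,off=0):
    s=r.sense();R=toolR(az,pitch,1);u=R[:,2];a=TH+th
    rz=np.array([np.cos(a),np.sin(a),1])/2**.5
    p=ring(th,l)+st*u+off*rz
    print("q",s["joints"].round(1),"tcp",s["tcp_pos"],"F",s["wrist_force"].round(1))
    print("units",(p-s["tcp_pos"])/.03,Ro.from_matrix(R@s["ee_rot"].T).as_rotvec()/.15)
if __name__=="__main__": delta(*map(float,sys.argv[1:]))
E
python3 st.py 0 0 -.065
python3 - <<'E'
from h import *
p,d,i=cap("wrist");cv2.imwrite("pics/w2.png",p);X=cloud(d,i);np.savez("w2.npz",p=p,X=X)
m=(abs(X[...,0]-.64)<.05)&(abs(X[...,1]-.066)<.05)&(X[...,2]>.066)&(X[...,2]<.125);q=X[m]
print(len(q),q.min(0),q.max(0),q.mean(0))
E
```

```text
q [ -12.6   13.7  -37.1 -136.1  -19.9 -122.4] tcp [0.582 0.062 0.136] F [-0.4  0.3  0.6]
units [ 0.117  0.028 -0.226] [ 0.002 -0.008 -0.02 ]
1599 [0.61876111 0.03254177 0.07510584] [0.66556703 0.09986662 0.11834568] [0.64481928 0.06712982 0.10013289]
```

View pics/w2.png

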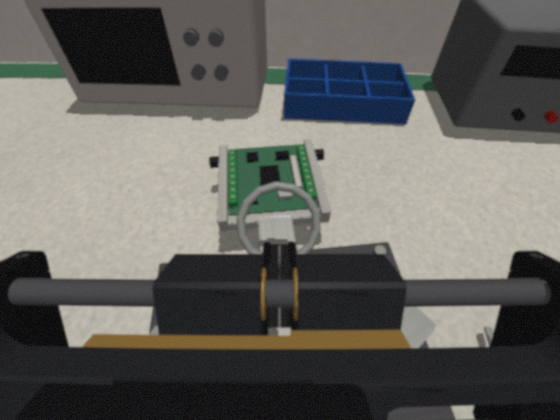

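Ring centred at (279,221), and the finger lines up with it at column 280. I'll enter along the tool axis now.

Request:
play_rows --commands ".12 .03 -.22 0 0 -.02;.25 .02 -.18 0 0 0;.25 .02 -.18 0 0 0;.25 .02 -.18 0 0 0;.25 .02 -.18 0 0 0;.25 .02 -.18 0 0 0;.25 .02 -.18 0 0 0;.25 .02 -.18 0 0 0;.25 .02 -.18 0 0 0;.25 .02 -.18 0 0 0;.25 .02 -.18 0 0 0;0 0 0 0 0 0;0 0 0 0 0 0"

```text
time_s: 9.2
tcp_pos: [0.6622, 0.0689, 0.0763]
ee_rot: [[0.572, 0.068, 0.818], [0.038, -0.998, 0.057], [0.82, -0.001, -0.573]]
wrist_force: [-0.4, -0.1, -0.1]
gripper_width: 0.003
gripper_force: 0.0
```

```bash
python3 st.py 0 0 .028
python3 - <<'E'
from h import *
p,d,i=cap("side");cv2.imwrite("pics/s2.png",cv2.resize(p[180:310,150:330],None,fx=4,fy=4,interpolation=cv2.INTER_CUBIC))
E
```

```text
q [ -12.6   27.7  -34.7 -151.4  -29.3 -105.8] tcp [0.662 0.069 0.076] F [-0.4 -0.1 -0.1]
units [-0.016 -0.021 -0.005] [-0.007  0.005  0.009]
```

View pics/s2.png

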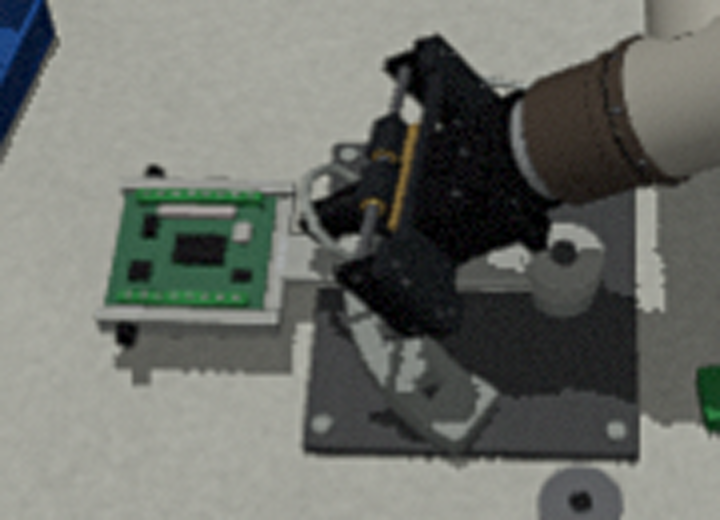

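The finger is through the ring and the force is still zero. I'll take up the slack, then lift gently.

Request:
play_rows --commands ".1 .02 .1 0 0 0;.1 .02 .1 0 0 0;0 0 .08 0 0 0;0 0 .08 0 0 0;0 0 .08 0 0 0;0 0 .08 0 0 0;0 0 0 0 0 0;0 0 0 0 0 0"

```text
time_s: 10.05
tcp_pos: [0.6671, 0.07, 0.091]
ee_rot: [[0.574, 0.068, 0.816], [0.038, -0.998, 0.056], [0.818, -0.001, -0.575]]
wrist_force: [-1.8, -1.8, -3.1]
gripper_width: 0.005
gripper_force: 1.9
```

Request:
play_rows --commands "0 0 .07 0 0 0;0 0 .07 0 0 0;0 0 .07 0 0 0;0 0 .07 0 0 0;0 0 .07 0 0 0;0 0 .07 0 0 0;0 0 0 0 0 0"

```text
time_s: 10.75
tcp_pos: [0.6668, 0.0701, 0.1038]
ee_rot: [[0.574, 0.069, 0.816], [0.039, -0.998, 0.056], [0.818, -0.0, -0.575]]
wrist_force: [-4.9, -2.3, -10.2]
gripper_width: 0.007
gripper_force: 5.6
```

Request:
play_rows --commands "0 0 .07 0 0 0;0 0 .07 0 0 0;0 0 .07 0 0 0;0 0 .07 0 0 0;0 0 .07 0 0 0;0 0 .07 0 0 0;0 0 0 0 0 0"

```text
time_s: 11.45
tcp_pos: [0.6668, 0.0701, 0.1164]
ee_rot: [[0.574, 0.069, 0.816], [0.039, -0.998, 0.056], [0.818, -0.0, -0.575]]
wrist_force: [-6.4, -1.5, -12.2]
gripper_width: 0.007
gripper_force: 6.5
```

```bash
cat > look.py <<'E'
from h import *
from plan import piv
for n in("side","scene","wrist"):
    p,d,i=cap(n);X=cloud(d,i);b=p.astype(int)
    R=np.hypot(X[...,0]-piv[0],X[...,1]-piv[1])
    g=(b[...,1]>b[...,2]+25)&(b[...,1]>b[...,0]+15)&(X[...,2]>.035)&(X[...,2]<.065)&(R>.17)&(R<.32)
    if g.sum()>50:
        (cx,cy),wh,an=cv2.minAreaRect(X[g][:,:2].astype(np.float32));print(n,"board",cx,cy,wh,an,"angle",np.arctan2(cy-piv[1],cx-piv[0])-.176)
    m=(R>.125)&(R<.195)&(X[...,2]>.105)&(X[...,2]<.16)&(b.max(-1)>90);q=X[m]
    if len(q):print("  ring part",len(q),np.percentile(q,98,axis=0),q.mean(0))
    cv2.imwrite(f"pics/l_{n}.png",p)
E
python3 look.py; python3 st.py 0 .04 .02
```

```text
side board 0.7407466769218445 0.08570629358291626 (0.10313032567501068, 0.09856311231851578) 10.138346672058105 angle 0.0036627027563762016
  ring part 79 [0.67266215 0.09974385 0.15627021] [0.65323048 0.07278728 0.13450228]
scene board 0.7426576614379883 0.08601212501525879 (0.09910807758569717, 0.09759222716093063) 10.452661514282227 angle 0.003498834290109526
  ring part 23 [0.6658365  0.12062794 0.15215955] [0.65844754 0.06482416 0.13721366]
wrist board 0.7480219602584839 0.08645183593034744 (0.09204495698213577, 0.09580680727958679) 10.349052429199219 angle 0.0014233771740076173
  ring part 705 [0.66508924 0.08625935 0.15621626] [0.65955616 0.06795472 0.14071419]
q [ -10.3   22.3  -29.2 -142.5  -19.3 -117.6] tcp [0.667 0.07  0.116] F [ -5.9  -0.8 -11.6]
units [-0.389 -0.077  0.151] [-0.003 -0.014  0.008]
```

Request:
play_rows --commands ".02 -.13 0 0 0 -.06;.02 -.13 0 0 0 -.06;.01 -.13 0 0 0 -.06;.01 -.13 0 0 0 -.06;.01 -.13 0 0 0 -.06;.01 -.13 0 0 0 -.06;0 -.13 0 0 0 -.06;0 -.13 0 0 0 -.06"

```text
time_s: 12.4
tcp_pos: [0.6687, 0.0395, 0.1158]
ee_rot: [[0.576, -0.003, 0.817], [-0.003, -1.0, -0.002], [0.817, -0.001, -0.576]]
wrist_force: [-6.6, 1.0, -10.9]
gripper_width: 0.006
gripper_force: 6.9
```

```bash
python3 look.py;python3 st.py -.2 .04 .02 0
```

```text
side board 0.7448806762695312 0.04114488139748573 (0.10331834107637405, 0.09600887447595596) 0.248030424118042 angle -0.17866436981650222
  ring part 66 [0.67444393 0.07252651 0.14116167] [0.65931391 0.04794313 0.13349325]
scene board 0.747033953666687 0.03958411514759064 (0.10034699738025665, 0.09391923993825912) 1.0339086055755615 angle -0.18493355877509562
  ring part 27 [0.66796955 0.11692561 0.15431675] [0.65587179 0.04078471 0.13558148]
wrist board 0.7548602223396301 0.039223287254571915 (0.09566209465265274, 0.09034612774848938) 89.5674819946289 angle -0.1860704424334705
  ring part 735 [0.66721295 0.05815258 0.15708007] [0.66170724 0.03940967 0.13981944]
q [ -13.4   22.5  -31.2 -148.1  -20.8 -112.5] tcp [0.669 0.039 0.116] F [ -6.1  -0.  -11.4]
units [-0.379 -0.023  0.168] [-0.007 -0.023  0.025]
```

Request:
play_rows --commands "-.01 -.13 0 0 0 -.06;-.01 -.13 0 0 0 -.06;-.02 -.13 0 0 0 -.06;-.02 -.13 0 0 0 -.06;-.02 -.13 0 0 0 -.06;-.02 -.13 0 0 0 -.06;-.02 -.13 0 0 0 -.06;-.03 -.13 0 0 0 -.06;0 0 0 0 0 0"

```text
time_s: 13.45
tcp_pos: [0.6644, 0.0082, 0.1159]
ee_rot: [[0.574, -0.076, 0.815], [-0.045, -0.997, -0.061], [0.817, -0.001, -0.576]]
wrist_force: [-6.2, 1.6, -11.7]
gripper_width: 0.006
gripper_force: 6.3
```

```bash
python3 look.py;python3 st.py -.4 .04 .02 -4
```

```text
side board 0.7387500405311584 -0.007630806416273117 (0.09735987335443497, 0.10321937501430511) 79.02409362792969 angle -0.37932731546699133
  ring part 60 [0.66951594 0.04233675 0.14112701] [0.65790511 0.01742678 0.13254676]
scene board 0.7417311668395996 -0.0062163881957530975 (0.09751329571008682, 0.10175041854381561) 78.05870056152344 angle -0.37129578946554415
  ring part 23 [0.6656006  0.06422336 0.15193838] [0.65735084 0.00765413 0.13673498]
wrist board 0.7468666434288025 -0.008119586855173111 (0.09724126011133194, 0.09229019284248352) 80.04806518554688 angle -0.37473842278647834
  ring part 796 [0.66456857 0.03041144 0.15413526] [0.6589292  0.01092538 0.13929392]
q [ -16.4   22.4  -33.9 -153.5  -22.7 -107.7] tcp [0.664 0.008 0.116] F [ -6.5   0.5 -11.4]
units [-0.354  0.027  0.162] [-0.01  -0.02   0.037]
```

Request:
play_rows --commands "-.02 -.1 0 0 0 0;0 0 -.07 0 0 0;0 0 -.07 0 0 0;0 0 -.07 0 0 0;0 0 -.07 0 0 0;0 0 -.07 0 0 0;0 0 -.07 0 0 0;0 0 -.07 0 0 0;0 0 0 0 0 0"

```text
time_s: 14.5
tcp_pos: [0.6638, 0.0056, 0.1013]
ee_rot: [[0.574, -0.075, 0.815], [-0.044, -0.997, -0.06], [0.818, -0.001, -0.576]]
wrist_force: [-9.0, 1.4, -10.5]
gripper_width: 0.005
gripper_force: 6.2
```

```bash
python3 look.py
```

```text
side board 0.7388067841529846 -0.009626056998968124 (0.0967411920428276, 0.10462599992752075) 75.53959655761719 angle -0.38724837641823595
  ring part 63 [0.663099   0.04119943 0.15004044] [0.65193839 0.01060946 0.1209849 ]
scene board 0.7413038015365601 -0.011187676340341568 (0.09636480361223221, 0.10195951163768768) 78.29808044433594 angle -0.3912935776984504
  ring part 23 [0.66552614 0.06698872 0.14161253] [0.6568204  0.00756328 0.12240515]
wrist board 0.7429085373878479 -0.011485986411571503 (0.09577568620443344, 0.09742970764636993) 77.85147857666016 angle -0.3910876854873484
  ring part 848 [0.66415958 0.08752699 0.15230421] [0.65591568 0.00814236 0.12643453]
```

Load is still carried about 10 mm above home, below plate-riding height, so the pin is entering the hole. Lowering on.

Request:
play_rows --commands "0 0 -.07 0 0 0;0 0 -.07 0 0 0;0 0 -.07 0 0 0;0 0 -.07 0 0 0;0 0 -.07 0 0 0;0 0 -.07 0 0 0;0 0 -.07 0 0 0;0 0 0 0 0 0"

```text
time_s: 15.45
tcp_pos: [0.6666, 0.0055, 0.0905]
ee_rot: [[0.566, -0.074, 0.821], [-0.043, -0.997, -0.06], [0.823, -0.001, -0.567]]
wrist_force: [-8.3, 1.9, -3.8]
gripper_width: 0.007
gripper_force: 4.0
```

```bash
sed -i 's/>.105)/>.066)/' look.py; python3 look.py; python3 st.py -.4 0 .022 -4
```

```text
side board 0.7386844754219055 -0.009638242423534393 (0.09585419297218323, 0.10376686602830887) 76.88568878173828 angle -0.3874015951208519
  ring part 57 [0.66271153 0.04291918 0.1566727 ] [0.65280152 0.01527323 0.11285469]
scene board 0.7403330206871033 -0.011061042547225952 (0.09794115275144577, 0.10273642838001251) 79.19429779052734 angle -0.39163229545072775
  ring part 22 [0.66571603 0.09209196 0.15866875] [0.65225706 0.02191191 0.12067247]
wrist board 0.7417964339256287 -0.011005502194166183 (0.09685942530632019, 0.10100037604570389) 78.73958587646484 angle -0.3901537664428888
  ring part 851 [0.66411412 0.08777104 0.15754968] [0.65380833 0.00776776 0.11967079]
q [ -17.5   26.2  -36.4 -157.2  -29.2 -102.6] tcp [0.667 0.006 0.091] F [-8.5  2.6 -3.3]
units [-0.372  0.114 -0.364] [-0.004  0.049  0.027]
```

Request:
play_rows --commands "0 0 0 0 0 0;0 0 0 0 0 0"

```text
time_s: 15.8
tcp_pos: [0.6666, 0.0056, 0.0905]
ee_rot: [[0.566, -0.074, 0.821], [-0.043, -0.997, -0.06], [0.823, -0.001, -0.568]]
wrist_force: [-7.3, 2.1, -4.2]
gripper_width: 0.004
gripper_force: 4.1
```

```bash
python3 -c "
from h import *
s=r.sense();print(s['joints'],s['joint_velocities'].round(2),s['effort'].round(2),s['moment'].round(2))
from kin import *
x,_=fit(S);print(fk(s['joints'],x)[0],s['tcp_pos'])"
python3 - <<'E'
import cv2
p=cv2.imread("pics/l_side.png");cv2.imwrite("pics/s3.png",cv2.resize(p[170:310,150:350],None,fx=4,fy=4,interpolation=cv2.INTER_CUBIC))
E
```

```text
[ -17.45193143   26.20739113  -36.40572454 -157.25233433  -29.23630736
 -102.55621889] [ 0.06  0.04 -0.03  0.07  0.1   0.1 ] [-1.850e+00 -3.628e+01  1.556e+01 -3.910e+00 -3.740e+00  1.000e-02] [0.59 3.99 0.51]
[0.66655979 0.00546827 0.09057838] [0.66657463 0.00559561 0.09052734]
```

View pics/s3.png

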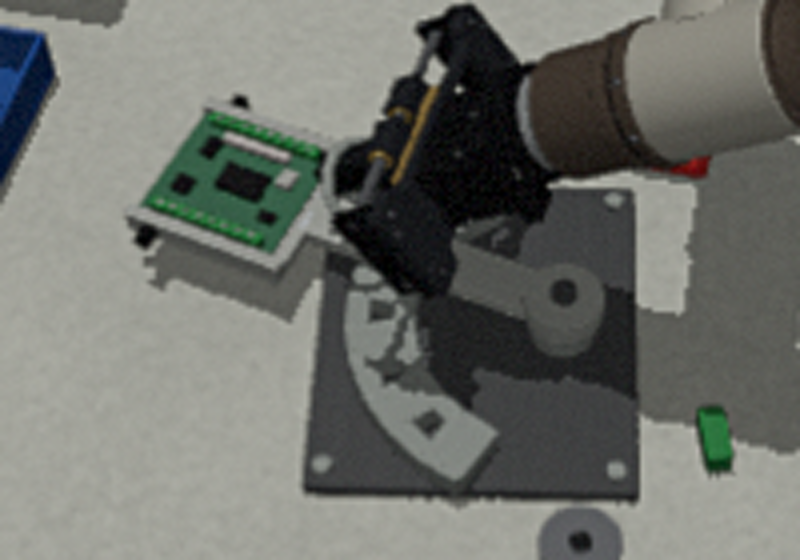

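Request:
play_rows --commands "-.05 0 -.05 0 0 0;0 0 0 0 0 0;0 0 0 0 0 0"

```text
time_s: 16.1
tcp_pos: [0.6665, 0.0052, 0.0905]
ee_rot: [[0.563, -0.074, 0.823], [-0.043, -0.997, -0.061], [0.825, -0.001, -0.564]]
wrist_force: [-6.7, 3.1, -2.7]
gripper_width: 0.005
gripper_force: 3.1
```

```bash
python3 -c "
from h import *
s=r.sense();print(s['joints'],s['effort'].round(2),s['moment'].round(2))
p,d,i=cap('wrist');X=cloud(d,i)
cv2.imwrite('pics/w4.png',p)
m=(X[...,0]>.62)&(X[...,0]<.69)&(abs(X[...,1]-.0085)<.045)&(X[...,2]>.066)&(X[...,2]<.15)
v,u=np.nonzero(m&(np.arange(420)[:,None]<255));print(len(v),X[v,u].max(0),X[v,u].mean(0),v.min(),v.max(),u.min(),u.max())
"
```

```text
[ -17.55407342   26.31731561  -36.6321227  -157.45639023  -29.77724402
 -102.27230984] [ -1.63 -35.34  14.16  -3.54  -3.24  -0.  ] [0.5  3.36 0.38]
799 [0.67369033 0.02930919 0.11934759] [0.6600437  0.00885853 0.1153866 ] 240 254 233 310
```

View pics/w4.png

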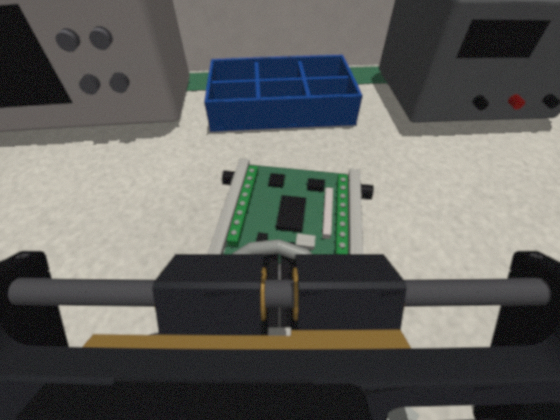

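Ring top reads 0.119, so the pin is home. The upper rod seems to bear on a step of the finger, because a vertical descent pushes the finger deeper. I'll back off along the ring's −z instead (down and inward).

Request:
play_rows --commands "-.1 0 0 0 0 0;-.1 0 0 0 0 0;-.1 .02 -.05 0 0 0;0 0 0 0 0 0"

```text
time_s: 16.55
tcp_pos: [0.6571, 0.0046, 0.0877]
ee_rot: [[0.565, -0.076, 0.821], [-0.044, -0.997, -0.062], [0.824, -0.001, -0.567]]
wrist_force: [0.1, -0.6, 0.3]
gripper_width: 0.0
gripper_force: 0.0
```

```bash
python3 st.py -.4 0 .02 -4; python3 -c "
from h import *
print(r.sense()['moment'])"
```

```text
q [ -18.    26.2  -38.  -157.7  -30.8 -101.6] tcp [0.657 0.005 0.088] F [ 0.1 -0.6  0.3]
units [-0.109  0.149 -0.232] [-0.002  0.055  0.044]
[ 0.0629956   1.88080952 -0.00699041]
```

Request:
play_rows --commands "-.06 .08 -.12 0 0 0;-.06 .08 -.11 0 0 0;0 0 0 0 0 0;-.2 .01 .14 0 0 0;-.2 .01 .14 0 0 0;-.2 .01 .14 0 0 0;-.2 .01 .14 0 0 0;-.2 .01 .14 0 0 0;-.2 .01 .14 0 0 0;-.2 .01 .14 0 0 0;-.2 .01 .14 0 0 0;-.2 .01 .14 0 0 0;-.2 .01 .14 0 0 0;-.2 .01 .14 0 0 0;-.2 .01 .14 0 0 0;-.1 0 .3 0 0 0;-.1 0 .3 0 0 0;0 0 0 0 0 0;0 0 0 0 0 0"

```text
time_s: 18.45
tcp_pos: [0.5734, 0.0137, 0.1469]
ee_rot: [[0.57, -0.075, 0.818], [-0.044, -0.997, -0.062], [0.82, -0.001, -0.572]]
wrist_force: [0.0, -0.0, 0.4]
gripper_width: 0.006
gripper_force: 0.0
```

Run:
```python
from h import *
print(r.sense()["joints"].round(1))
from plan import piv
for n in("side","scene","wrist"):
    p,d,i=cap(n);X=cloud(d,i);b=p.astype(int)
    R=np.hypot(X[...,0]-piv[0],X[...,1]-piv[1])
    g=(b[...,1]>b[...,2]+25)&(b[...,1]>b[...,0]+15)&(X[...,2]>.035)&(X[...,2]<.065)&(R>.17)&(R<.32)
    (cx,cy),wh,an=cv2.minAreaRect(X[g][:,:2].astype(np.float32));print(n,np.arctan2(cy-piv[1],cx-piv[0])-.176)
    m=(abs(X[...,0]-.6374)<.045)&(abs(X[...,1]-.0103)<.045)&(X[...,2]>.072)&(X[...,2]<.14);q=X[m]
    print(" ring",len(q),np.percentile(q,[1,99],axis=0).round(4).tolist(),q.mean(0))
    cv2.imwrite(f"pics/f_{n}.png",p)
cv2.imwrite("pics/f.png",cv2.resize(cv2.imread("pics/f_wrist.png"),(560,420)))
```

```text
[ -18.4   11.8  -41.5 -146.   -20.9 -114.1]
side -0.39809731287933603
 ring 156 [[0.6141, -0.0217, 0.0727], [0.6625, 0.0449, 0.1169]] [0.63981175 0.01166961 0.09525951]
scene -0.40629142393809703
 ring 80 [[0.6169, -0.0267, 0.0729], [0.6649, 0.0381, 0.1206]] [0.64364006 0.00406939 0.09716114]
wrist -0.4023287311451087
 ring 1486 [[0.6172, -0.0239, 0.075], [0.6626, 0.0417, 0.1177]] [0.64285488 0.00863085 0.09933423]
```

View pics/f.png

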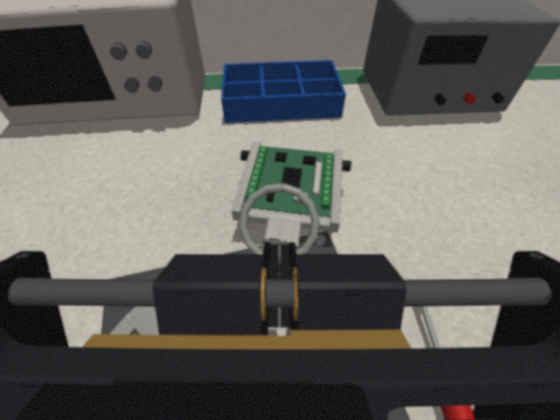

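The finger is clear of the ring, which is now at (278,223). The arm reads −0.40 rad and the ring top is at its home height (0.118), so I'm handing in.

```bash
python3 -c "
from station import r
print(r.finish_job())"
```

```text
the job is handed in; nothing more can be done
None
```

The holder is now one hole towards the microscope, at −0.40 rad, with the pin fully home by camera measurement and the finger out of the ring. It took about 18.5 s and the job is handed in. On the way down the ring's rod briefly pressed back on the finger with about 9 N, and it came free when I backed off.

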